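# Hook the hanging arm into the slotted rack and press it home

## Task

Pick up the white plastic hanging arm, hook its two claws into the two slots of the upright rack, and press it down gently until the rack's spring catch snaps out over the top of its plate. Leave the arm locked there, and do not force it or push the other things about.

Things in the scene. Friction and masses are not known exactly. Their poses are not given: they have to be found in the camera images.
- hanger_grip (a point): Lengths in mm. White plastic hanging arm, 0.13-0.25 kg, on the slab. Point in its raised grip block (36 long in x, 14 wide in y, top 14 above the point): grasp it across y. x towards the claws, z up. Underside 50 below. Upright mounting plate 5 thick, 76 wide, 40 high, from 50 to 10 below the point; its back face is 33 ahead (+x). A bar 14 wide, 22 high runs along the underside to 87 behind.
- hanger_claws (a point): Hanging arm (mm): middle of its mounting plate's back face, midway between the two claws, at mid-height of the claws; 33 ahead (+x) of and 23.5 below the grip point, axes alike. Claws at y = -26 and +26, 5 wide, stick out 15 in +x: a bar from 1.5 to 8.5 above this point whose last 6.5 is turned down to 8.5 below it (17 high in all). The bar's far end has a 14 high upturned lip.
- rack: (mm) Metal rack fixed to the slab, 176 high. Origin on the slab under the middle of its front face; x points into the rack (the arm is hung from the -x side), z up, y along the face. Foot 160 wide, 12 high, reaching 35 before the face. Posts 12 wide at y = -55 and +55. Between them a slotted plate with catch and seat, 6 thick, 92 wide, 95 high, front at x = 0, top at z = 170 +-14.
- rack_slots (a point): (mm) Nominal middle of the two slots on the front face (z = 140; axes as the rack). Slots at y = -26 and +26, right through, 10 wide, 24 high. The slotted plate is clamped up to 14 higher or lower than this reading says, hidden, with slots, catch and seat together: feel for it. Claws enter only with all their 17 height in the slot, until the arm's plate is flat on the face; then press down.
- catch (a joint): Spring catch, 16 mm wide, 6 high, underside 3 above the slots' middle, at y = 0, sticking 6 out of the face. Value in m: 0 out, 0.006 pushed back by the arm's plate (2 to 4 N). It snaps out over the plate's top edge in the last 3 mm of the press. Arm and rack must not be pressed together with more than 40 N.
- seat (a joint): Spring seat under the arm: plunger of radius 7 mm, 16 before the face, y = 0, top 32 below the slots' middle; 0 up, grows as pressed (m). It resists the last 8 of the press with 4 N rising to 13 N, until the claw bars land on the slots' lower ends: hard stop. The 24 wide block below it reaches 26 before the face, its top 11 below the plunger's.
- tub: Bystander: clear plastic tub with clip-on lid, 138 x 232 x 108 mm high, origin under its centre.
- brush: Bystander: bamboo scrubbing brush lying on its bristles, 55 x 150 x 36 mm high, long in y, origin under its centre.
- cup: Bystander: aluminium measuring cup, 68 across, 62 mm high, short flat handle to +x (75 from its axis), origin under its centre.
- peg_rack: Bystander: small wooden rack fixed to the slab, 160 long in y, holding three green plastic pegs upright, 100 mm high, origin under its centre.
There are look-alikes about, which are no part of the job. Leave any purple look-alike of the part that bears hanger_grip alone.

How it is judged:
On the way, in this order (a step that is already met when the one before it is completed fails the run):
1. the claws are through the slots: the arm's plate lies against the rack's face, holding the catch pushed back (value of joint catch above 0.0035 m and x of hanger_grip in the frame of rack above -0.038 m and z of hanger_grip in the frame of rack between 0.134 and 0.19 m), for 0.1 s.
2. the arm is pressed down and the catch has snapped out over its plate (value of joint catch below 0.002 m and x of hanger_grip in the frame of rack above -0.038 m and z of hanger_grip in the frame of rack between 0.132 and 0.174 m), for 0.2 s.
At the end, for the whole second after the job is handed in: The hanging arm is locked in the rack: its plate within 5 mm of lying flat on the rack's face, centred within 6 mm, upright within 0.1 rad, its grip point 132 to 174 mm above the slab, and the catch out over its plate (less than 2 mm from fully out) (all of step 2 and x of hanger_grip in the frame of rack below -0.028 m and y of hanger_grip in the frame of rack between -0.006 and 0.006 m and angle between hanger_grip's own z axis and vertical below 0.1 rad); the robot touches nothing.
It fails at once if the arm and the rack are pressed against each other with more than 40 N (contact force between hanger and rack above 40 N).
It fails at once if a bystander (tub, brush, cup) is moved by more than 30 mm (distance of any of tub, brush, cup from where it was at the start of the episode above 0.03 m).
It also fails if it takes over 51 s, if anything falls off the work surface, if the arm or the gripper's body presses on something with over 40 N, if the wrist force passes 120 N, or if a joint passes its speed limit or range.

## Robot

A 7-joint arm with a two-finger parallel gripper is mounted at the origin on the work surface. World frame = base frame: x ahead of the robot, y to its left, z up, the work surface at z = 0. Lengths are in m, angles in rad, forces in N, time in s.
With the tool pointing down it reaches from about 0.35 to 0.9 m from the base axis. Payload 7.2 kg.
Tool frame: the origin (TCP) lies on the centre line of the jaws, within the pads' length; the fingertips stand 19 mm ahead of it and the grasp point (between the pads) is the TCP; z points along the fingers, y is the direction in which the jaws open and shut (so a half turn about z gives the same grasp; the last joint's range is limited). The gripper opens to 85 mm and grips with 20 to 120 N. Pads are 22 mm wide; open, the fingers measure 114 mm over their backs; the gripper's body (76 mm by 85 mm) begins 54 mm behind the grasp point. The pads swing forward as they close: fully open they stand 13 mm farther back than shut.
Start: joints at [-1.394, 0.411, -0.013, 1.596, 0.006, 1.134, -0.082], TCP at [0.151, 0.606, 0.25] pointing down, gripper open.
Joint ranges: [-2.95, 2.95], [-0.29, 1.99], [-1.47, 1.44], [0.14, 2.54], [-1.03, 4.17], [0.13, 1.85], [-2.86, 2.86]. Speed limits (rad/s): [2.39, 2.39, 3.01, 3.01, 3.14, 3.14, 3.14].

## Interface

Orientations are given as a rotation vector (axis times angle).
In Python, from station import robot gives the robot as it stands.
- The arm moves only by the tool apply_moves, never from a script. Its argument "rows" is a list of rows, each an object of numbers: "gripper": the opening, from -1 (shut) to 1 (fully open); "x", "y", "z": the shift along the tool's x, y, z in mm; "twist": the turn about the tool's z in rad. In form: [{"gripper": .., "x": .., "y": .., "z": .., "twist": ..}, ...]. A call has 1 to 8 rows; each row is the pose to reach, as a shift and turn from the pose commanded when the call began, along the tool's axes at that moment; what a row does not reach only later rows make up. A row lasts 1/8 s, in which the tool goes at most 62.5 mm and 10.7 degrees, less where a joint would pass 70% of its speed; a pose out of reach is approached as far as the arm can. A call with a gripper value outside its range is refused whole. The fingers move at their own pace and stop on an object; the grip force is fixed at half the most. Time passes only in rows, so rows that repeat a pose let the fingers close. It gives the time, the measured TCP pose, the force and the opening at its end, in the units of the state.
- robot.get_state(): the state, without advancing time (a new reading comes with each control period).
- robot.grab_frame(name): name is "side" or "top" or "wrist"; returns the picture (420x560x3 uint8, blue, green, red); there is no depth.
- robot.calibration(name): a dict with "fx", "fy", "cx", "cy" (pixels), "rvec" (rotation vector, rad) and "tvec" (3), from world to camera coordinates, as OpenCV has them; the wrist camera has in their place "T_tool_cam" (4x4, takes a point from camera to tool coordinates, whose origin is the TCP and whose axes are the flange's). Camera axes: x right, y down, z forward; pixel columns grow to the right and rows downward; lengths in m; the calibration is good to about 2 mm. A picture is of the moment at which its call begins: read the wrist's pose just before it. calibration takes no time and is no camera call.
- robot.sign_off(): hands the job in, once; it reports no verdict.
The state is a dict: "clock": time; "q": joint angles; "qvel": joint speeds; "effort": joint torques, N m; "tool_pos": TCP position; "tcp_rot": TCP orientation; "contact_force": force on the tool from outside, world axes, zero at the start; "torque": the same for the moment, N m; "finger_gap": finger opening in m.
Only numpy, scipy, OpenCV 4.12 (cv2) and the standard library are available. Lean on these libraries where they do the work, as an engineer would, in place of code of your own. Each camera call takes 0.05 s, during which the arm holds its last target. There are 200 camera calls.

## Working session

There is one attempt and no reset: what is moved stays moved. The work goes in short steps, Python scripts to look and compute and a tool call to move; the robot and the scene stay as the last step left them, time stands still between calls to the robot, and variables do not carry over. Pictures are saved under pics/ and viewed, about 8 in all and at most 12, crops included, and the job is handed in when it is done.

Besides the shell and the picture viewer there is one more tool, called by a JSON object that holds its "fn" and its "kwargs", one argument or row to a line. apply_moves: Moves the arm, as the interface text tells. Its arguments: {"type":"object","properties":{"rows":{"type":"array","items":{"type":"object","properties":{"gripper":{"type":"number"},"x":{"type":"number"},"y":{"type":"number"},"z":{"type":"number"},"twist":{"type":"number"}}}}},"required":["rows"]}

```bash
mkdir -p pics; ls; python3 - <<'E'
from station import robot
import cv2,numpy as np
np.set_printoptions(precision=4,suppress=True)
s=robot.get_state();print(s['clock'],s['tool_pos'],s['tcp_rot'],s['finger_gap'],s['contact_force'])
for n in("side","top","wrist"):
    cv2.imwrite(f"pics/{n}0.png",robot.grab_frame(n));print(n,robot.calibration(n))
E
```

```text
pics
0.0 [0.1514 0.6059 0.2495] [-0.3835 -3.118   0.0024] 0.0851904211105326 [-0.0058  0.5154  0.3099]
side {'fx': 421.51501392445334, 'fy': 421.51501392445334, 'cx': 277.2955634868775, 'cy': 215.79978926609792, 'rvec': array([ 2.0955, -0.233 ,  0.1675]), 'tvec': array([-0.5657,  0.1095,  1.0582])}
top {'fx': 475.35797620967554, 'fy': 475.35797620967554, 'cx': 277.7163752678295, 'cy': 210.06066518584333, 'rvec': array([ 2.168 , -2.2036,  0.1233]), 'tvec': array([-0.0769,  0.5784,  0.9612])}
wrist {'fx': 299.1941732105176, 'fy': 299.1941732105176, 'cx': 273.6327117671001, 'cy': 215.69202975765305, 'T_tool_cam': array([[-0.001 , -0.9619, -0.2733,  0.0686],
       [ 1.    , -0.0008, -0.0008,  0.0001],
       [ 0.0005, -0.2733,  0.9619, -0.1236],
       [ 0.    ,  0.    ,  0.    ,  1.    ]])}
```

View pics/top0.png

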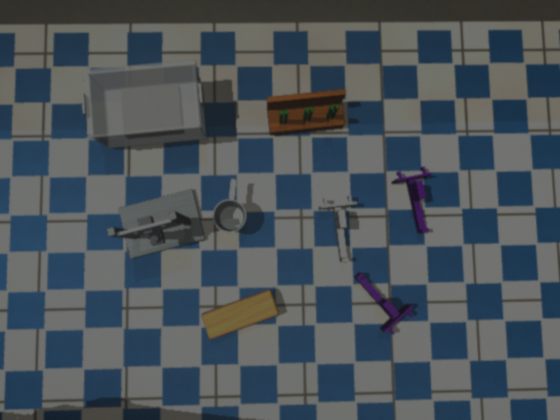

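View pics/side0.png

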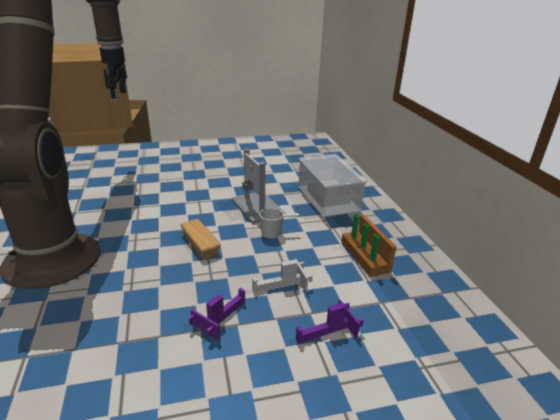

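Candidates for the hanging arm: a white one at top px (342,228), and purple ones at (417,200) and (385,303). The description says white, so I choose the first. The rack is at (160,225). Next is one close crop of both.

```bash
cat > h.py <<'E'
import cv2,numpy as np
from scipy.spatial.transform import Rotation as R
from station import robot
np.set_printoptions(precision=4,suppress=True)
def cam(name,st=None):
    c=robot.calibration(name)
    K=np.array([[c['fx'],0,c['cx']],[0,c['fy'],c['cy']],[0,0,1]])
    if name=='wrist':
        T=np.eye(4);T[:3,:3]=R.from_rotvec(st['tcp_rot']).as_matrix();T[:3,3]=st['tool_pos']
        W=T@c['T_tool_cam'];Rw=W[:3,:3].T;t=-Rw@W[:3,3]
    else: Rw=R.from_rotvec(c['rvec']).as_matrix();t=np.array(c['tvec'])
    return K,Rw,t
def ray(C,uv,z):
    K,Rw,t=C;o=-Rw.T@t;d=Rw.T@np.linalg.solve(K,[*uv,1]);return o+d*(z-o[2])/d[2]
def proj(C,p):
    K,Rw,t=C;q=K@(Rw@np.asarray(p)+t);return q[:2]/q[2]
def crop(im,x,y,w,h,s):
    c=cv2.resize(im[y:y+h,x:x+w],None,fx=s,fy=s,interpolation=cv2.INTER_CUBIC)
    return np.clip(255*(c/255.)**.6,0,255).astype(np.uint8)
E
python3 - <<'E'
from h import *
t=cv2.imread('pics/top0.png');s=cv2.imread('pics/side0.png')
a=np.hstack([crop(t,105,185,100,75,4),crop(t,300,190,100,75,4)])
b=np.hstack([crop(s,215,145,100,75,4),crop(s,240,250,100,75,4)])
cv2.imwrite('pics/c1.png',np.vstack([a,b]))
C=cam('top')
for uv,z in[((345,205),0.04),((343,258),0.02),((178,213),.17),((118,232),.17),((160,225),0),((230,215),0.06),((240,315),.036),((148,105),.1)]:print(uv,ray(C,uv,z))
E
```

```text
(345, 205) [ 0.5843 -0.2247  0.04  ]
(343, 258) [ 0.4755 -0.2206  0.02  ]
(178, 213) [0.5617 0.0934 0.17  ]
(118, 232) [0.5298 0.1983 0.17  ]
(160, 225) [0.5516 0.163  0.    ]
(230, 215) [0.5656 0.0103 0.06  ]
(240, 315) [ 0.3651 -0.0063  0.036 ]
(148, 105) [0.7803 0.1651 0.1   ]
```

View pics/c1.png

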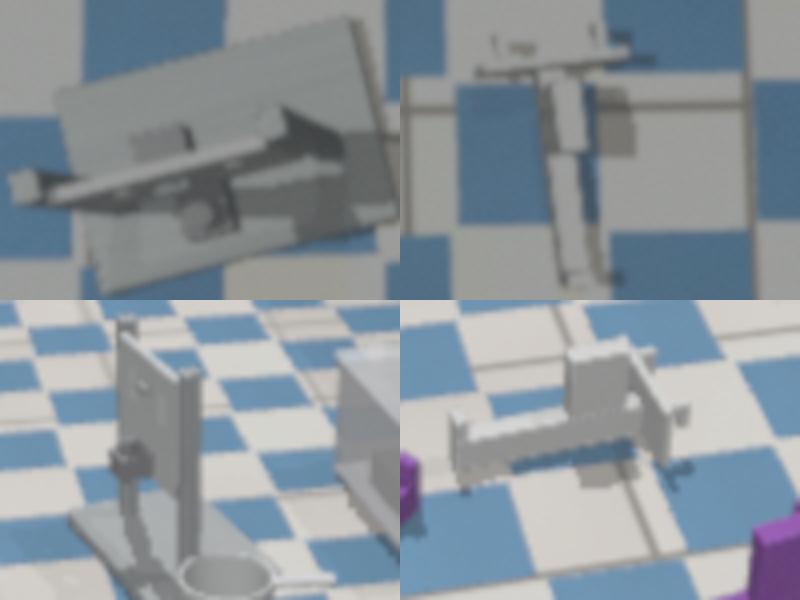

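The top-left crop shows the rack with its seat block on the near (robot) side. Post tops are at about top px (111,232) and (176,216), so its yaw is about +14°. The top-right crop shows the white arm with claws towards +x, plate from (320,208) to (357,202), and grip block top at (342,219), so its yaw is about +8°. The bottom row matches both. Next I compute the hover move.

```bash
cat >> h.py <<'E'
def move(st,p,yaw):
    """tool-frame shift (mm) and twist to put the TCP at p with tool x along -(object x at yaw)"""
    M=R.from_rotvec(st['tcp_rot']).as_matrix()
    d=M.T@(np.asarray(p)-st['tool_pos'])*1000
    a=np.arctan2(M[1,0],M[0,0]);w=(yaw+np.pi-a+np.pi)%(2*np.pi)-np.pi
    return d,-w
E
python3 - <<'E'
from h import *
C=cam('top');st=robot.get_state()
g=ray(C,(342.5,218.7),.064);l=ray(C,(320,208),.04);r=ray(C,(357,202.5),.04)
y=np.arctan2(-(l-r)[0],(l-r)[1]);print(g,l,r,np.degrees(y))
a=ray(C,(111.5,232),.176);b=ray(C,(175.5,216),.176);yr=np.arctan2(-(a-b)[0],(a-b)[1])
print('rack',a,b,(a+b)/2,np.linalg.norm(a-b),np.degrees(yr))
print(move(st,[g[0],g[1],.2],y))
E
```

```text
[ 0.5544 -0.2149  0.064 ] [ 0.5788 -0.173   0.04  ] [ 0.5891 -0.2497  0.04  ] 7.589912546472974
rack [0.5297 0.2077 0.176 ] [0.5559 0.0967 0.176 ] [0.5428 0.1522 0.176 ] 0.11407399715993947 13.304020174844993
(array([-589.9267, -698.6961,   50.5492]), np.float64(-0.37727451241328236))
```

{"fn": "apply_moves", "kwargs": {
  "rows": [
    {"gripper": 1,"x": -300,"y": -350,"z": 0,"twist": -0.18},
    {"gripper": 1,"x": -300,"y": -350,"z": 0,"twist": -0.18},
    {"gripper": 1,"x": -300,"y": -350,"z": 0,"twist": -0.18},
    {"gripper": 1,"x": -300,"y": -350,"z": 0,"twist": -0.18},
    {"gripper": 1,"x": -300,"y": -350,"z": 0,"twist": -0.18},
    {"gripper": 1,"x": -300,"y": -350,"z": 0,"twist": -0.18},
    {"gripper": 1,"x": -300,"y": -350,"z": 0,"twist": -0.18},
    {"gripper": 1,"x": -300,"y": -350,"z": 0,"twist": -0.18}
  ]
}}

```text
clock: 1.15
tool_pos: [0.3588, 0.1906, 0.2504]
tcp_rot: [0.109, 3.139, -0.0]
contact_force: [-0.6, 1.1, -0.3]
finger_gap: 0.0853
```

```bash
python3 - <<'E'
from h import *
st=robot.get_state();cv2.imwrite('pics/w1.png',robot.grab_frame('wrist'))
print(st['clock'],st['tool_pos'],st['tcp_rot'],st['qvel'])
np.save('st1.npy',np.r_[st['tool_pos'],st['tcp_rot']])
print(move(st,[.5544,-.2149,.2],np.radians(7.6)))
E
```

```text
1.15 [0.3588 0.1906 0.2504] [ 0.1091  3.1394 -0.0001] [ 0.2134 -0.0182  0.17    0.0184 -0.0182 -0.0089  0.42  ]
(array([-223.3071, -390.9617,   50.4889]), np.float64(-0.20211456807080186))
```

View pics/w1.png

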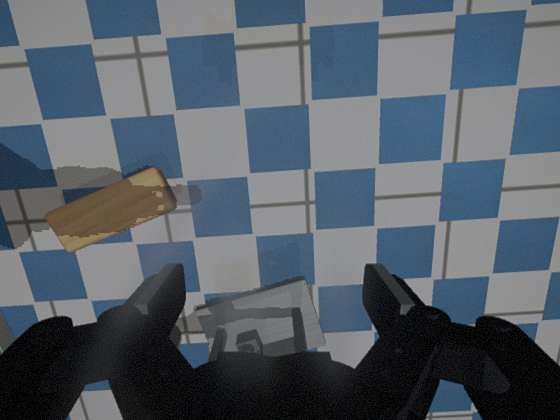

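The wrist picture has its "up" towards the robot. The rack foot is at (265,325) between the fingers and the brush at (110,210). I continue to the arm.

{"fn": "apply_moves", "kwargs": {
  "rows": [
    {"gripper": 1,"x": -223,"y": -391,"z": 40,"twist": -0.2},
    {"gripper": 1,"x": -223,"y": -391,"z": 40,"twist": -0.2},
    {"gripper": 1,"x": -223,"y": -391,"z": 40,"twist": -0.2},
    {"gripper": 1,"x": -223,"y": -391,"z": 40,"twist": -0.2},
    {"gripper": 1,"x": -223,"y": -391,"z": 40,"twist": -0.2},
    {"gripper": 1,"x": -223,"y": -391,"z": 40,"twist": -0.2},
    {"gripper": 1,"x": -223,"y": -391,"z": 40,"twist": -0.2},
    {"gripper": 1,"x": -223,"y": -391,"z": 40,"twist": -0.2}
  ]
}}

```text
clock: 2.2
tool_pos: [0.5554, -0.2138, 0.2095]
tcp_rot: [0.208, -3.134, 0.002]
contact_force: [-1.2, 0.3, -0.2]
finger_gap: 0.0853
```

{"fn": "apply_moves", "kwargs": {
  "rows": [
    {"gripper": 1,"x": 0,"y": 0,"z": 30,"twist": 0},
    {"gripper": 1,"x": 0,"y": 0,"z": 30,"twist": 0}
  ]
}}

```text
clock: 2.45
tool_pos: [0.5537, -0.2097, 0.178]
tcp_rot: [0.212, -3.13, -0.003]
contact_force: [0.3, 0.2, -0.8]
finger_gap: 0.0858
```

```bash
python3 - <<'E'
from h import *
st=robot.get_state();cv2.imwrite('pics/w2.png',robot.grab_frame('wrist'))
print(st['clock'],st['tool_pos'],st['tcp_rot'],st['qvel'],st['contact_force'])
print(move(st,[.5544,-.2149,.2],np.radians(7.6)))
C=cam('wrist',st);print(proj(C,[.5544,-.2149,.064]))
E
```

```text
2.45 [ 0.5537 -0.2097  0.178 ] [ 0.2118 -3.1297 -0.0025] [-0.0179 -0.0396  0.0119 -0.0298  0.0128  0.028  -0.0101] [ 0.3202  0.1784 -0.813 ]
(array([  0.0716,  -5.2523, -22.0213]), np.float64(0.0024961030564565334))
[267.3719 217.6772]
```

View pics/w2.png

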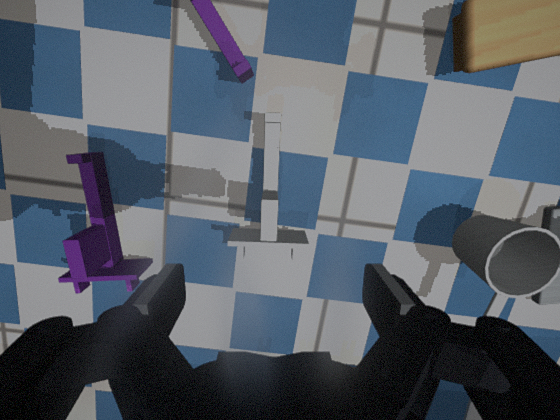

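The grip block top is about (269.5,219), with the bar tip at (273,118) and plate ends at (226,236) and (308,237). The cup is at (510,250), well clear.

```bash
python3 - <<'E'
from h import *
st=robot.get_state();C=cam('wrist',st)
im=cv2.imread('pics/w2.png')
cv2.imwrite('pics/c2.png',crop(im,210,105,110,160,3.7))
g=ray(C,(269.5,219),.064)
l=ray(C,(226,237),.04);r=ray(C,(308,237),.04)
b=ray(C,(273,120),.036);m=ray(C,(268.5,240),.04)
print(g,l,r,np.linalg.norm(l-r),b)
print('yaw',np.degrees(np.arctan2(*(g-b)[[1,0]])),np.degrees(np.arctan2((l-r)[0]*-1,(l-r)[1])), 'len',np.linalg.norm((g-b)[:2]))
E
```

```text
[ 0.5568 -0.2131  0.064 ] [ 0.5866 -0.2504  0.04  ] [ 0.5763 -0.1746  0.04  ] 0.0764692828416201 [ 0.4775 -0.2209  0.036 ]
yaw 5.621775255177416 -172.28868829097237 len 0.07965628255067594
```

View pics/c2.png

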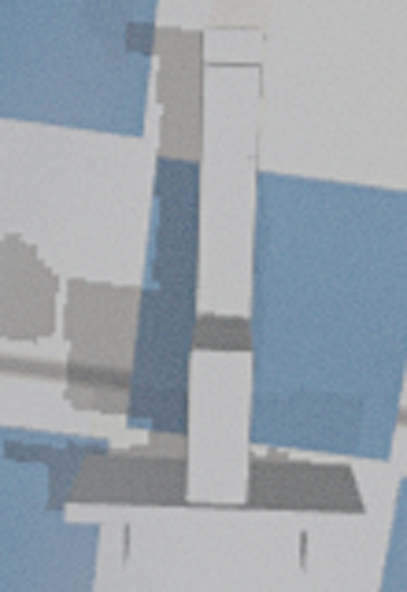

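```bash
python3 - <<'E'
from h import *
st=robot.get_state();C=cam('wrist',st)
P=lambda x,y,z:ray(C,(210+x/3.7,105+y/3.7),z)
f=P(217,503,.064);b=P(220,350,.064);pl=P(217,520,.04);l=P(65,513,.04);r=P(363,513,.04)
for n,v in dict(f=f,b=b,pl=pl).items(): print(n,v)
yaw=np.arctan2(-(r-l)[0]*-1,(r-l)[1]*1) if 0 else np.arctan2((l-r)[0],-(l-r)[1])
u=np.array([np.cos(yaw),np.sin(yaw),0]);print(np.degrees(yaw),(f-b)@u)
g1=(f+b)/2;g2=pl-.033*u;g3=(l+r)/2-.0305*u
print(g1,g2,g3)
print(move(st,[g1[0],g1[1],.052],yaw))
E
```

```text
f [ 0.5761 -0.2113  0.064 ]
b [ 0.5404 -0.2153  0.064 ]
pl [ 0.5897 -0.2099  0.04  ]
7.710784292162706 0.03599971889589607
[ 0.5583 -0.2133  0.064 ] [ 0.557  -0.2143  0.04  ] [ 0.5577 -0.215   0.04  ]
(array([ -3.6178,  -4.1824, 127.4656]), np.float64(0.0010977473385977987))
```

{"fn": "apply_moves", "kwargs": {
  "rows": [
    {"gripper": 1,"x": -3.5,"y": -4,"z": 60,"twist": 0},
    {"gripper": 1,"x": -3.5,"y": -4,"z": 80,"twist": 0},
    {"gripper": 1,"x": -3.5,"y": -4,"z": 80,"twist": 0}
  ]
}}

```text
clock: 2.88
tool_pos: [0.5585, -0.2134, 0.1]
tcp_rot: [0.213, -3.132, -0.001]
contact_force: [-0.3, -0.7, 0.6]
finger_gap: 0.0854
```

```bash
python3 - <<'E'
from h import *
st=robot.get_state();print(st['tool_pos'],st['qvel'],st['contact_force'])
print(move(st,[.558,-.2138,.051],np.radians(7.7)))
E
```

```text
[ 0.5585 -0.2134  0.1   ] [-0.0029 -0.0368  0.0222 -0.0303  0.0083  0.0133 -0.0049] [-0.2665 -0.7317  0.6386]
(array([ 0.4063, -0.4024, 49.0456]), np.float64(0.0012673763161856755))
```

{"fn": "apply_moves", "kwargs": {
  "rows": [
    {"gripper": 1,"x": 0,"y": 0,"z": 35,"twist": 0},
    {"gripper": 1,"x": 0,"y": 0,"z": 49,"twist": 0},
    {"gripper": 1,"x": 0,"y": 0,"z": 49,"twist": 0},
    {"gripper": -1,"x": 0,"y": 0,"z": 49,"twist": 0},
    {"gripper": -1,"x": 0,"y": 0,"z": 49,"twist": 0},
    {"gripper": -1,"x": 0,"y": 0,"z": 49,"twist": 0},
    {"gripper": -1,"x": 0,"y": 0,"z": 49,"twist": 0},
    {"gripper": -1,"x": 0,"y": 0,"z": 49,"twist": 0}
  ]
}}

```text
clock: 3.88
tool_pos: [0.5591, -0.214, 0.0516]
tcp_rot: [-0.213, 3.134, 0.0]
contact_force: [-0.4, 0.8, 3.0]
finger_gap: 0.0133
```

{"fn": "apply_moves", "kwargs": {
  "rows": [
    {"gripper": -1,"x": 0,"y": 0,"z": 0,"twist": 0},
    {"gripper": -1,"x": 0,"y": 0,"z": 0,"twist": 0},
    {"gripper": -1,"x": 0,"y": 0,"z": 0,"twist": 0}
  ]
}}

```text
clock: 4.25
tool_pos: [0.5591, -0.2141, 0.0516]
tcp_rot: [-0.212, 3.134, 0.0]
contact_force: [0.0, 0.5, 4.6]
finger_gap: 0.0129
```

Gripped: the gap is 13 mm on the 14 mm block. I lift, then fly to a viewpoint beside and above the rack.

{"fn": "apply_moves", "kwargs": {
  "rows": [
    {"gripper": -1,"x": 0,"y": 0,"z": -20,"twist": 0},
    {"gripper": -1,"x": 0,"y": 0,"z": -70,"twist": 0},
    {"gripper": -1,"x": 0,"y": 0,"z": -130,"twist": 0},
    {"gripper": -1,"x": 0,"y": 0,"z": -190,"twist": 0},
    {"gripper": -1,"x": 0,"y": 0,"z": -250,"twist": 0},
    {"gripper": -1,"x": 0,"y": 0,"z": -268,"twist": 0},
    {"gripper": -1,"x": 0,"y": 0,"z": -268,"twist": 0}
  ]
}}

```text
clock: 5.12
tool_pos: [0.559, -0.2141, 0.3203]
tcp_rot: [-0.212, 3.132, -0.0]
contact_force: [0.5, 0.4, -2.4]
finger_gap: 0.0133
```

```bash
python3 - <<'E'
from h import *
st=robot.get_state();print(st['clock'],st['tool_pos'],st['contact_force'],st['torque'],st['finger_gap'])
print(move(st,[.602,.033,.32],np.radians(13.3)))
E
```

```text
5.125 [ 0.559  -0.2141  0.3203] [ 0.5222  0.4213 -2.4177] [0.0048 0.0139 0.0051] 0.013334737238513644
(array([-75.901 , 239.1009,   0.3837]), np.float64(-0.09710236363854818))
```

{"fn": "apply_moves", "kwargs": {
  "rows": [
    {"gripper": -1,"x": -19,"y": 60,"z": 0,"twist": -0.05},
    {"gripper": -1,"x": -38,"y": 120,"z": 0,"twist": -0.097},
    {"gripper": -1,"x": -57,"y": 180,"z": 0,"twist": -0.097},
    {"gripper": -1,"x": -76,"y": 239,"z": 0,"twist": -0.097},
    {"gripper": -1,"x": -76,"y": 239,"z": 0,"twist": -0.097},
    {"gripper": -1,"x": -76,"y": 239,"z": 0,"twist": -0.097},
    {"gripper": -1,"x": -76,"y": 239,"z": 0,"twist": -0.097}
  ]
}}

```text
clock: 6.0
tool_pos: [0.6015, 0.0312, 0.3183]
tcp_rot: [0.36, -3.119, 0.001]
contact_force: [0.7, -0.5, -1.7]
finger_gap: 0.0133
```

```bash
python3 - <<'E'
from h import *
st=robot.get_state();im=robot.grab_frame('wrist');cv2.imwrite('pics/w3.png',im)
np.save('st3.npy',np.r_[st['tool_pos'],st['tcp_rot']])
print(st['clock'],st['tool_pos'],st['tcp_rot'],st['qvel'],st['contact_force'])
cv2.imwrite('pics/w3b.png',crop(im,270,0,290,280,2.1))
E
```

```text
6.0 [0.6015 0.0312 0.3183] [ 0.3597 -3.1191  0.0012] [ 0.0067 -0.0117  0.0009 -0.008  -0.0041  0.0012 -0.0021] [ 0.6502 -0.5332 -1.6979]
```

View pics/w3b.png

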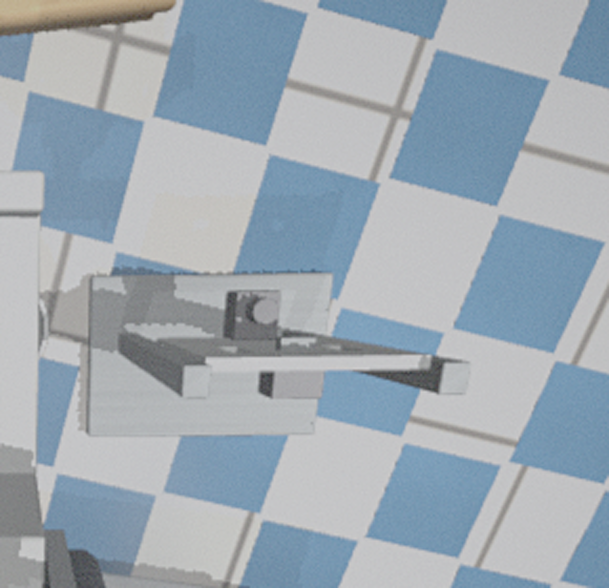

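The rack is seen from above with its face towards the image top. In the crop, post tops are at (197,381) and (454,378), foot front corners at (92,275) and (331,272), and the plunger at (265,310). Now I compute the rack pose.

```bash
python3 - <<'E'
from h import *
v=np.load('st3.npy');st=dict(tool_pos=v[:3],tcp_rot=v[3:]);C=cam('wrist',st)
P=lambda x,y,z:ray(C,(270+x/2.1,y/2.1),z)
def rep(n,r,l):
    yaw=np.arctan2(-(l-r)[0],(l-r)[1]);print(n,r,l,'len',np.linalg.norm(l-r),'yaw',np.degrees(yaw));return yaw
y1=rep('postfront',P(183,366,.176),P(467,362,.176))
y2=rep('footfront',P(92,275,.012),P(331,272.5,.012))
y3=rep('footrear',P(90,433,.012),P(314,434,.012))
rep('postc',P(197,381,.176),P(454,378,.176))
print('footside',P(92,275,.012)-P(90,433,.012))
yaw=np.mean([y1,y2]);X=np.array([np.cos(yaw),np.sin(yaw),0]);Y=np.array([-X[1],X[0],0])
o1=(P(183,366,.176)+P(467,362,.176))/2;o2=(P(92,275,.012)+P(331,272.5,.012))/2+.035*X
print(np.degrees(yaw),o1,o2)
o=(o1+o2)/2
for z in(.094,.1,.108,.115,.122):
    p=P(265,310,z)-o;print('plunger',z,p@X,p@Y)
for z in(.156,.163,.17,.177,.184):
    p=P(320,357,z)-o;print('plate top',z,p@X)
E
```

```text
postfront [0.5539 0.0958 0.176 ] [0.5251 0.212  0.176 ] len 0.11975340266531564 yaw 13.920509488652273
footfront [0.5219 0.069  0.012 ] [0.4848 0.2215 0.012 ] len 0.15704095839089463 yaw 13.678489810765562
footrear [0.6257 0.0957 0.012 ] [0.5906 0.2495 0.012 ] len 0.15782833238299096 yaw 12.857665716644386
postc [0.5587 0.1035 0.176 ] [0.5327 0.2095 0.176 ] len 0.10912760665216983 yaw 13.788375874524732
footside [-0.1038 -0.0267  0.    ]
13.799499649708919 [0.5395 0.1539 0.176 ] [0.5373 0.1536 0.012 ]
plunger 0.094 -0.016941118842509397 0.005028515925012729
plunger 0.1 -0.01727579774492568 0.00264229936716128
plunger 0.108 -0.01772203628148062 -0.000539322709974048
plunger 0.115 -0.01811249500096634 -0.00332324202746741
plunger 0.122 -0.018502953720451954 -0.006107161344960798
plate top 0.156 0.0007227117423476633
plate top 0.163 -0.00018466738705116533
plate top 0.17 -0.001092046516449994
plate top 0.177 -0.0019994256458487148
plate top 0.184 -0.0029068047752475435
```

```bash
cat >> h.py <<'E'
RO=np.array([.539,.1538,0]);RY=np.radians(13.75);RM=R.from_euler('z',RY).as_matrix()
OFF=np.array([-.001,0,-.0016])  # grip point minus TCP, in arm axes
def rk(st):  # grip in rack frame (mm), yaw error
    M=R.from_rotvec(st['tcp_rot']).as_matrix();a=np.arctan2(-M[1,0],-M[0,0])
    g=st['tool_pos']+R.from_euler('z',a).apply(OFF);return RM.T@(g-RO)*1000,a-RY
def go(st,p): return move(st,RO+RM@(np.asarray(p)/1000-OFF),RY)
def show(*t):
    st=robot.get_state();g,e=rk(st)
    print('t',st['clock'],'grip',g,'yawerr',round(e,4),'F',st['contact_force'],'tz',st['tcp_rot'])
    print(' Frack',RM.T@st['contact_force'],'M',RM.T@st['torque'])
    for p in t: print(' to',p,*go(st,p))
E
python3 -c "
from h import *
show((-120,0,316),(-120,0,182),(-53,0,182))"
```

```text
t 6.05 grip [  30.7337 -133.9655  317.1087] yawerr -0.0104 F [-0.7172 -0.4191 -2.05  ] tz [ 0.3597 -3.1199  0.0008]
 Frack [-0.7963 -0.2366 -2.05  ] M [ 0.0109 -0.0465  0.0398]
 to (-120, 0, 316) [152.1208 132.3978   1.2237] -0.010424891151643578
 to (-120, 0, 182) [151.9764 132.4472 135.2236] -0.010424891151643578
 to (-53, 0, 182) [ 84.9801 133.1457 135.1512] -0.010424891151643578
```

{"fn": "apply_moves", "kwargs": {
  "rows": [
    {"gripper": -1,"x": 50,"y": 36,"z": 0,"twist": -0.01},
    {"gripper": -1,"x": 100,"y": 72,"z": 0,"twist": -0.01},
    {"gripper": -1,"x": 140,"y": 108,"z": 0,"twist": -0.01},
    {"gripper": -1,"x": 152,"y": 132.5,"z": 10,"twist": -0.01},
    {"gripper": -1,"x": 152,"y": 132.5,"z": 60,"twist": -0.01},
    {"gripper": -1,"x": 152,"y": 132.5,"z": 110,"twist": -0.01},
    {"gripper": -1,"x": 152,"y": 132.5,"z": 132,"twist": -0.01},
    {"gripper": -1,"x": 152,"y": 132.5,"z": 132,"twist": -0.01}
  ]
}}

```text
clock: 7.05
tool_pos: [0.4228, 0.1256, 0.1862]
tcp_rot: [0.376, -3.116, 0.002]
contact_force: [0.0, 0.0, -1.2]
finger_gap: 0.0134
```

```bash
python3 -c "
from h import *
cv2.imwrite('pics/w4.png',robot.grab_frame('wrist'));cv2.imwrite('pics/t4.png',robot.grab_frame('top'));cv2.imwrite('pics/s4.png',robot.grab_frame('side'))
show((-120,0,182),(-53,0,182))"
```

```text
t 7.2 grip [-118.6312    0.9731  186.8683] yawerr 0.0011 F [ 0.6768  0.3623 -1.3735] tz [-0.3775  3.117   0.0012]
 Frack [ 0.7436  0.1911 -1.3735] M [-0.0394 -0.0137 -0.0013]
 to (-120, 0, 182) [ 1.3792 -0.9752  4.8652] 0.001059896877812605
 to (-53, 0, 182) [-65.6207  -1.0463   4.9942] 0.001059896877812605
```

```bash
python3 - <<'E'
from h import *
s=cv2.imread('pics/s4.png');t=cv2.imread('pics/t4.png')
cv2.imwrite('pics/c4.png',np.hstack([crop(s,205,130,80,90,5),crop(t,100,185,80,90,5)]))
C=cam('side')
pr=lambda p:(proj(C,RO+RM@(np.array(p)/1000))-[205,130])*5
for n,p in dict(postR=(0,-61,176),postL=(0,61,176),postRin=(0,-49,176),topR=(0,-46,170),topL=(0,46,170),catch=(-6,0,146),slR=(0,-26,140),slL=(0,26,140),plung=(-16,0,108),footL=(-35,80,12)).items():print(n,pr(p))
E
```

```text
postR [279.466  169.6296]
postL [191.9771  94.3742]
postRin [270.2483 161.7008]
topR [267.9419 169.6579]
topL [202.1705 112.5274]
catch [224.925  180.3302]
slR [253.0593 205.0613]
slL [216.3561 171.6526]
plung [209.8975 242.6183]
footL [133.6311 334.9133]
```

View pics/c4.png

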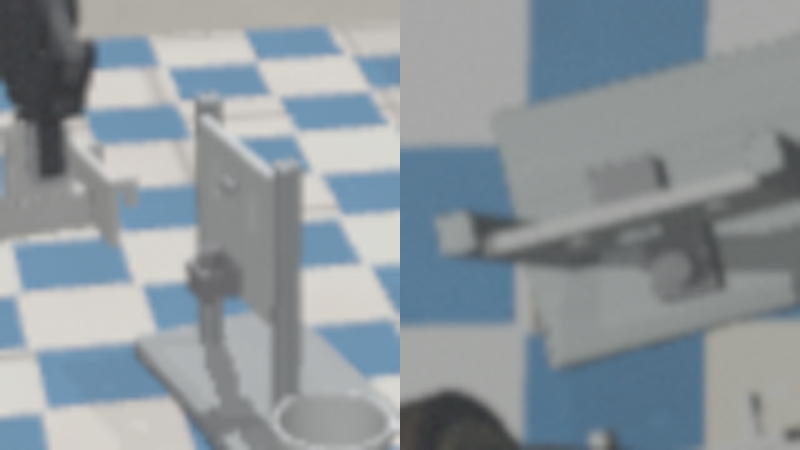

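The side crop shows the plate top edge running from (200,118) to (270,178), slightly below the nominal prediction, with the seat block near (210,265). So the slotted plate is probably some mm low, and I'll feel for the seat.

{"fn": "apply_moves", "kwargs": {
  "rows": [
    {"gripper": -1,"x": -30,"y": -1,"z": 5,"twist": 0},
    {"gripper": -1,"x": -55,"y": -1,"z": 5,"twist": 0},
    {"gripper": -1,"x": -66,"y": -1,"z": 5,"twist": 0},
    {"gripper": -1,"x": -66,"y": -1,"z": 5,"twist": 0},
    {"gripper": -1,"x": -66,"y": -1,"z": 5,"twist": 0}
  ]
}}

```text
clock: 7.82
tool_pos: [0.4871, 0.1416, 0.1825]
tcp_rot: [0.379, -3.118, -0.0]
contact_force: [0.3, 0.1, -1.2]
finger_gap: 0.0133
```

```bash
python3 -c "
from h import *
show((-53,0,170))"
```

```text
t 7.825 grip [-54.2778   0.4686 180.8614] yawerr 0.002 F [ 0.3474  0.0529 -1.2266] tz [ 0.3792 -3.1181 -0.0003]
 Frack [ 0.35   -0.0312 -1.2266] M [0.009  0.0055 0.0159]
 to (-53, 0, 170) [-1.2823 -0.4762 10.8606] 0.0020367515782595547
```

{"fn": "apply_moves", "kwargs": {
  "rows": [
    {"gripper": -1,"x": -1,"y": -0.5,"z": 5,"twist": 0},
    {"gripper": -1,"x": -1,"y": -0.5,"z": 10,"twist": 0},
    {"gripper": -1,"x": -1,"y": -0.5,"z": 12,"twist": 0},
    {"gripper": -1,"x": -1,"y": -0.5,"z": 12,"twist": 0}
  ]
}}

```text
clock: 8.32
tool_pos: [0.4888, 0.1415, 0.17]
tcp_rot: [0.379, -3.118, 0.0]
contact_force: [0.2, 0.3, -1.8]
finger_gap: 0.0129
```

{"fn": "apply_moves", "kwargs": {
  "rows": [
    {"gripper": -1,"x": 0,"y": 0,"z": 2,"twist": 0},
    {"gripper": -1,"x": 0,"y": 0,"z": 4,"twist": 0},
    {"gripper": -1,"x": 0,"y": 0,"z": 4,"twist": 0}
  ]
}}

```text
clock: 8.7
tool_pos: [0.4889, 0.1416, 0.1661]
tcp_rot: [0.379, -3.118, 0.0]
contact_force: [0.6, 0.6, -1.7]
finger_gap: 0.0133
```

{"fn": "apply_moves", "kwargs": {
  "rows": [
    {"gripper": -1,"x": 0,"y": 0,"z": 2,"twist": 0},
    {"gripper": -1,"x": 0,"y": 0,"z": 4,"twist": 0},
    {"gripper": -1,"x": 0,"y": 0,"z": 4,"twist": 0}
  ]
}}

```text
clock: 9.07
tool_pos: [0.4889, 0.1416, 0.1621]
tcp_rot: [0.379, -3.118, 0.0]
contact_force: [-0.1, -0.0, -0.9]
finger_gap: 0.0136
```

{"fn": "apply_moves", "kwargs": {
  "rows": [
    {"gripper": -1,"x": 0,"y": 0,"z": 2,"twist": 0},
    {"gripper": -1,"x": 0,"y": 0,"z": 2,"twist": 0}
  ]
}}

```text
clock: 9.32
tool_pos: [0.4889, 0.1416, 0.1601]
tcp_rot: [0.38, -3.118, 0.0]
contact_force: [0.3, -0.2, -1.4]
finger_gap: 0.0134
```

{"fn": "apply_moves", "kwargs": {
  "rows": [
    {"gripper": -1,"x": 0,"y": 0,"z": 2,"twist": 0},
    {"gripper": -1,"x": 0,"y": 0,"z": 2,"twist": 0}
  ]
}}

```text
clock: 9.57
tool_pos: [0.4889, 0.1416, 0.1581]
tcp_rot: [0.379, -3.118, 0.0]
contact_force: [0.1, -0.3, -1.9]
finger_gap: 0.013
```

{"fn": "apply_moves", "kwargs": {
  "rows": [
    {"gripper": -1,"x": 0,"y": 0,"z": 2,"twist": 0},
    {"gripper": -1,"x": 0,"y": 0,"z": 2,"twist": 0}
  ]
}}

```text
clock: 9.82
tool_pos: [0.4891, 0.1417, 0.1564]
tcp_rot: [-0.38, 3.118, 0.0]
contact_force: [-1.0, -1.1, 3.1]
finger_gap: 0.013
```

{"fn": "apply_moves", "kwargs": {
  "rows": [
    {"gripper": -1,"x": 0,"y": 0,"z": 2,"twist": 0},
    {"gripper": -1,"x": 0,"y": 0,"z": 2,"twist": 0}
  ]
}}

```text
clock: 10.07
tool_pos: [0.4891, 0.1417, 0.1544]
tcp_rot: [-0.379, 3.118, 0.0]
contact_force: [-1.9, -0.1, 3.9]
finger_gap: 0.0131
```

The seat was felt at TCP z ≈ 0.157, about 4.5 N. The slots' middle is therefore at z ≈ 0.137, and the claws are centred at TCP z ≈ 0.1623.

{"fn": "apply_moves", "kwargs": {
  "rows": [
    {"gripper": -1,"x": 0,"y": 0,"z": -4,"twist": 0},
    {"gripper": -1,"x": 0,"y": 0,"z": -7.8,"twist": 0},
    {"gripper": -1,"x": 0,"y": 0,"z": -7.8,"twist": 0}
  ]
}}

```text
clock: 10.45
tool_pos: [0.4891, 0.1417, 0.1623]
tcp_rot: [-0.38, 3.118, 0.0]
contact_force: [0.6, 0.6, -2.3]
finger_gap: 0.013
```

```bash
python3 -c "
from h import *
im=robot.grab_frame('wrist');cv2.imwrite('pics/w5.png',im);cv2.imwrite('pics/w5c.png',crop(im,150,120,260,195,3))
show((-48,0,160.7),(-33,0,160.7))"
```

```text
t 10.5 grip [-52.4725   0.0818 160.4839] yawerr 0.0023 F [-0.2325 -0.9674 -1.1853] tz [-0.3797  3.1186  0.    ]
 Frack [-0.4557 -0.8844 -1.1853] M [ 0.0476  0.0085 -0.029 ]
 to (-48, 0, 160.7) [-4.4723 -0.0944 -0.2161] 0.0023123185206355146
 to (-33, 0, 160.7) [-19.4723  -0.1291  -0.216 ] 0.0023123185206355146
```

View pics/w5c.png

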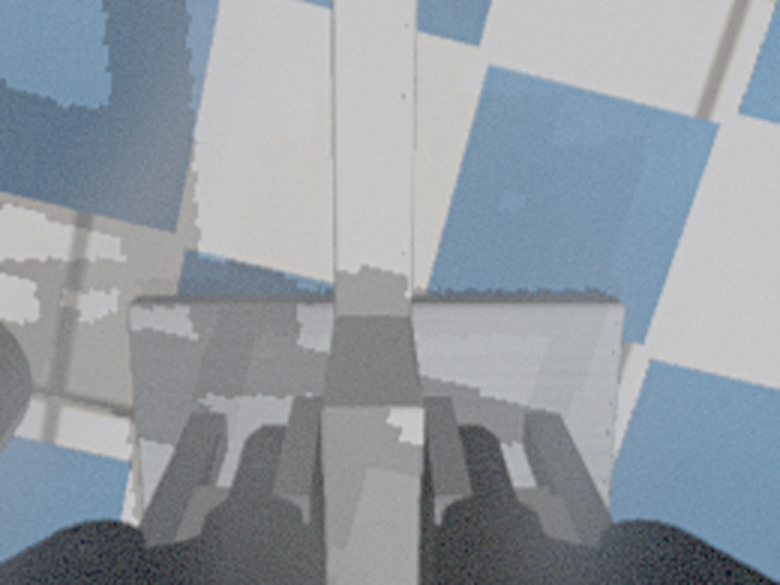

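The foot's front corners are visible at crop (130,300) and (622,298), which gives a cross-check on the rack pose.

```bash
python3 - <<'E'
from h import *
st=robot.get_state();C=cam('wrist',st)
P=lambda x,y,z:ray(C,(150+x/3,120+y/3),z)
for p in(P(130,301,.012),P(622,299,.012)):print(p,RM.T@(p-RO)*1000)
E
```

```text
[0.5207 0.07   0.012 ] [-37.6831 -77.0281  12.    ]
[0.4826 0.2219 0.012 ] [-38.597   79.5327  12.    ]
```

{"fn": "apply_moves", "kwargs": {
  "rows": [
    {"gripper": -1,"x": -3,"y": 0.5,"z": 0,"twist": 0},
    {"gripper": -1,"x": -6,"y": 0.5,"z": 0,"twist": 0},
    {"gripper": -1,"x": -6,"y": 0.5,"z": 0,"twist": 0}
  ]
}}

```text
clock: 10.88
tool_pos: [0.495, 0.1436, 0.162]
tcp_rot: [-0.38, 3.119, -0.0]
contact_force: [-0.1, 0.2, -1.1]
finger_gap: 0.0134
```

{"fn": "apply_moves", "kwargs": {
  "rows": [
    {"gripper": -1,"x": -2,"y": 0,"z": 0,"twist": 0},
    {"gripper": -1,"x": -3,"y": 0,"z": 0,"twist": 0}
  ]
}}

```text
clock: 11.12
tool_pos: [0.4978, 0.1443, 0.1621]
tcp_rot: [-0.379, 3.119, 0.0]
contact_force: [-0.5, -0.9, -3.1]
finger_gap: 0.0128
```

{"fn": "apply_moves", "kwargs": {
  "rows": [
    {"gripper": -1,"x": -2,"y": 0,"z": 0,"twist": 0},
    {"gripper": -1,"x": -3,"y": 0,"z": 0,"twist": 0}
  ]
}}

```text
clock: 11.38
tool_pos: [0.5007, 0.145, 0.1621]
tcp_rot: [-0.379, 3.119, 0.0]
contact_force: [-0.6, -1.1, -1.1]
finger_gap: 0.0132
```

{"fn": "apply_moves", "kwargs": {
  "rows": [
    {"gripper": -1,"x": -2,"y": 0,"z": 0,"twist": 0},
    {"gripper": -1,"x": -2,"y": 0,"z": 0,"twist": 0}
  ]
}}

```text
clock: 11.62
tool_pos: [0.5022, 0.1454, 0.1619]
tcp_rot: [0.379, -3.118, 0.0]
contact_force: [-1.9, 0.2, -1.0]
finger_gap: 0.013
```

{"fn": "apply_moves", "kwargs": {
  "rows": [
    {"gripper": -1,"x": -2,"y": 0,"z": 0,"twist": 0},
    {"gripper": -1,"x": -2,"y": 0,"z": 0,"twist": 0}
  ]
}}

```text
clock: 11.88
tool_pos: [0.5042, 0.1459, 0.1619]
tcp_rot: [0.379, -3.118, 0.0]
contact_force: [-2.7, 0.1, -1.5]
finger_gap: 0.013
```

```bash
python3 -c "
from h import *
show((-33,0,160.7))"
```

```text
t 11.875 grip [-36.7238   0.58   160.2911] yawerr 0.0022 F [-2.666   0.1204 -1.5217] tz [ 0.3794 -3.1178  0.0002]
 Frack [-2.5609  0.7506 -1.5217] M [0.0487 0.544  0.0291]
 to (-33, 0, 160.7) [-3.7222 -0.5904 -0.412 ] 0.0022023608625865165
```

{"fn": "apply_moves", "kwargs": {
  "rows": [
    {"gripper": -1,"x": -1.5,"y": 0,"z": 0,"twist": 0},
    {"gripper": -1,"x": -1.5,"y": 0,"z": 0,"twist": 0}
  ]
}}

```text
clock: 12.12
tool_pos: [0.5057, 0.1463, 0.1619]
tcp_rot: [0.379, -3.118, 0.0]
contact_force: [-3.5, -1.1, -1.0]
finger_gap: 0.0131
```

{"fn": "apply_moves", "kwargs": {
  "rows": [
    {"gripper": -1,"x": -1,"y": 0,"z": 0,"twist": 0},
    {"gripper": -1,"x": -1,"y": 0,"z": 0,"twist": 0}
  ]
}}

```text
clock: 12.38
tool_pos: [0.5067, 0.1465, 0.1619]
tcp_rot: [0.379, -3.118, 0.0]
contact_force: [-3.4, -0.8, -1.6]
finger_gap: 0.0134
```

{"fn": "apply_moves", "kwargs": {
  "rows": [
    {"gripper": -1,"x": -1,"y": 0,"z": 0,"twist": 0},
    {"gripper": -1,"x": -1,"y": 0,"z": 0,"twist": 0}
  ]
}}

```text
clock: 12.62
tool_pos: [0.5072, 0.1466, 0.1619]
tcp_rot: [0.379, -3.117, 0.0]
contact_force: [-5.7, -1.5, 0.2]
finger_gap: 0.0136
```

```bash
python3 -c "
from h import *
show((-33,0,160.7))"
```

```text
t 12.625 grip [-33.6135   0.5224 160.3302] yawerr 0.0023 F [-5.6624 -1.5128  0.2116] tz [ 0.3795 -3.117   0.0004]
 Frack [-5.8597 -0.1236  0.2116] M [-0.004   1.1983  0.0918]
 to (-33, 0, 160.7) [-0.6117 -0.5262 -0.3708] 0.0023216123436924363
```

The plate is flat on the face: 6 N, with motion stopped at x ≈ -33.6. I now press down in small steps.

{"fn": "apply_moves", "kwargs": {
  "rows": [
    {"gripper": -1,"x": 0,"y": 0,"z": 0,"twist": 0},
    {"gripper": -1,"x": 0,"y": 0,"z": 2,"twist": 0},
    {"gripper": -1,"x": 0,"y": 0,"z": 4,"twist": 0},
    {"gripper": -1,"x": 0,"y": 0,"z": 4,"twist": 0}
  ]
}}

```text
clock: 13.12
tool_pos: [0.5072, 0.1467, 0.1579]
tcp_rot: [0.38, -3.117, 0.0]
contact_force: [-5.2, -2.0, -0.6]
finger_gap: 0.0131
```

{"fn": "apply_moves", "kwargs": {
  "rows": [
    {"gripper": -1,"x": 0,"y": 0,"z": 1.5,"twist": 0},
    {"gripper": -1,"x": 0,"y": 0,"z": 3,"twist": 0},
    {"gripper": -1,"x": 0,"y": 0,"z": 3,"twist": 0}
  ]
}}

```text
clock: 13.5
tool_pos: [0.5072, 0.1466, 0.1553]
tcp_rot: [0.38, -3.117, -0.0]
contact_force: [-6.1, -1.1, 2.0]
finger_gap: 0.0128
```

{"fn": "apply_moves", "kwargs": {
  "rows": [
    {"gripper": -1,"x": 0,"y": 0,"z": 1,"twist": 0},
    {"gripper": -1,"x": 0,"y": 0,"z": 2,"twist": 0},
    {"gripper": -1,"x": 0,"y": 0,"z": 2,"twist": 0}
  ]
}}

```text
clock: 13.88
tool_pos: [0.5072, 0.1466, 0.1536]
tcp_rot: [0.38, -3.117, -0.0]
contact_force: [-8.3, -1.5, 7.2]
finger_gap: 0.0131
```

{"fn": "apply_moves", "kwargs": {
  "rows": [
    {"gripper": -1,"x": 0,"y": 0,"z": 1,"twist": 0},
    {"gripper": -1,"x": 0,"y": 0,"z": 2,"twist": 0},
    {"gripper": -1,"x": 0,"y": 0,"z": 2,"twist": 0}
  ]
}}

```text
clock: 14.25
tool_pos: [0.5073, 0.1466, 0.1518]
tcp_rot: [0.38, -3.117, -0.001]
contact_force: [-8.8, -2.3, 7.0]
finger_gap: 0.0131
```

{"fn": "apply_moves", "kwargs": {
  "rows": [
    {"gripper": -1,"x": 0,"y": 0,"z": 1,"twist": 0},
    {"gripper": -1,"x": 0,"y": 0,"z": 1,"twist": 0}
  ]
}}

```text
clock: 14.5
tool_pos: [0.5072, 0.1467, 0.1509]
tcp_rot: [0.38, -3.117, -0.001]
contact_force: [-8.7, -2.1, 8.3]
finger_gap: 0.0127
```

{"fn": "apply_moves", "kwargs": {
  "rows": [
    {"gripper": -1,"x": 0,"y": 0,"z": 1,"twist": 0},
    {"gripper": -1,"x": 0,"y": 0,"z": 1,"twist": 0}
  ]
}}

```text
clock: 14.75
tool_pos: [0.5072, 0.1466, 0.1499]
tcp_rot: [0.38, -3.117, -0.001]
contact_force: [-9.7, -1.8, 9.4]
finger_gap: 0.0131
```

```bash
python3 -c "
from h import *
show()"
```

```text
t 14.75 grip [-33.5646   0.5973 148.3286] yawerr 0.0025 F [-9.6653 -1.753   9.4397] tz [ 0.3799 -3.1173 -0.0007]
 Frack [-9.805   0.5946  9.4397] M [-0.0533  2.0473  0.2081]
```

{"fn": "apply_moves", "kwargs": {
  "rows": [
    {"gripper": -1,"x": 0,"y": 0,"z": 1,"twist": 0},
    {"gripper": -1,"x": 0,"y": 0,"z": 1,"twist": 0}
  ]
}}

```text
clock: 15.0
tool_pos: [0.5072, 0.1466, 0.149]
tcp_rot: [0.38, -3.117, -0.001]
contact_force: [-8.6, -2.5, 12.2]
finger_gap: 0.013
```

{"fn": "apply_moves", "kwargs": {
  "rows": [
    {"gripper": -1,"x": 0,"y": 0,"z": 0.7,"twist": 0},
    {"gripper": -1,"x": 0,"y": 0,"z": 0.7,"twist": 0}
  ]
}}

```text
clock: 15.25
tool_pos: [0.5072, 0.1467, 0.1486]
tcp_rot: [0.38, -3.117, -0.001]
contact_force: [-11.4, -3.7, 14.3]
finger_gap: 0.0131
```

```bash
python3 -c "
from h import *
show()"
```

```text
t 15.25 grip [-33.567    0.6384 147.0205] yawerr 0.0026 F [-11.3764  -3.7448  14.3496] tz [ 0.38   -3.1174 -0.0011]
 Frack [-11.9405  -0.9335  14.3496] M [-0.1023  2.406   0.172 ]
```

{"fn": "apply_moves", "kwargs": {
  "rows": [
    {"gripper": -1,"x": 0,"y": 0,"z": 0.6,"twist": 0},
    {"gripper": -1,"x": 0,"y": 0,"z": 0.6,"twist": 0}
  ]
}}

```text
clock: 15.5
tool_pos: [0.5072, 0.1467, 0.1485]
tcp_rot: [0.38, -3.117, -0.002]
contact_force: [-13.3, -3.2, 20.1]
finger_gap: 0.013
```

```bash
python3 -c "
from h import *
cv2.imwrite('pics/s6.png',robot.grab_frame('side'));im=cv2.imread('pics/s6.png')
cv2.imwrite('pics/s6c.png',crop(im,205,130,80,70,8))
show()"
```

```text
t 15.55 grip [-33.5752   0.5665 146.9307] yawerr 0.0025 F [-12.9614  -4.4676  19.1695] tz [ 0.3799 -3.1175 -0.0015]
 Frack [-13.6518  -1.2588  19.1695] M [-0.169   2.7825  0.2086]
```

View pics/s6c.png

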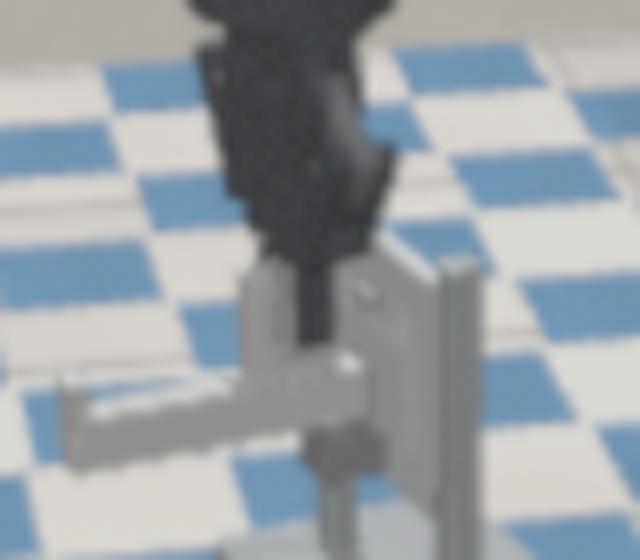

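The hard stop is reached: z is stuck at 0.1485 and the force rose to about 20 N. The crop shows the catch out at (365,290) above the arm's plate. I relax, then lift gently to test the lock.

{"fn": "apply_moves", "kwargs": {
  "rows": [
    {"gripper": -1,"x": 0.5,"y": 0,"z": -1,"twist": 0},
    {"gripper": -1,"x": 1,"y": 0,"z": -2,"twist": 0},
    {"gripper": -1,"x": 1,"y": 0,"z": -3,"twist": 0},
    {"gripper": -1,"x": 1,"y": 0,"z": -3,"twist": 0}
  ]
}}

```text
clock: 16.05
tool_pos: [0.5072, 0.1467, 0.1509]
tcp_rot: [-0.38, 3.118, 0.001]
contact_force: [-6.4, -1.3, 7.6]
finger_gap: 0.0127
```

{"fn": "apply_moves", "kwargs": {
  "rows": [
    {"gripper": -1,"x": 0,"y": 0,"z": -1,"twist": 0},
    {"gripper": -1,"x": 0,"y": 0,"z": -1.5,"twist": 0},
    {"gripper": -1,"x": 0,"y": 0,"z": -1.5,"twist": 0}
  ]
}}

```text
clock: 16.42
tool_pos: [0.5072, 0.1467, 0.1517]
tcp_rot: [-0.38, 3.118, 0.0]
contact_force: [-5.0, -0.3, 5.4]
finger_gap: 0.0131
```

{"fn": "apply_moves", "kwargs": {
  "rows": [
    {"gripper": -1,"x": 0.5,"y": 0,"z": -1,"twist": 0},
    {"gripper": -1,"x": 0.5,"y": 0,"z": -1,"twist": 0}
  ]
}}

```text
clock: 16.68
tool_pos: [0.5071, 0.1467, 0.1519]
tcp_rot: [-0.379, 3.117, -0.0]
contact_force: [3.5, 1.2, -9.5]
finger_gap: 0.0129
```

The lift is blocked: only 0.2 mm of motion while the force went to -9.5 N, so the catch holds. I ease back down 1 mm, release and withdraw.

{"fn": "apply_moves", "kwargs": {
  "rows": [
    {"gripper": -1,"x": 0,"y": 0,"z": 1,"twist": 0},
    {"gripper": -1,"x": 0,"y": 0,"z": 1,"twist": 0},
    {"gripper": 0,"x": 0,"y": 0,"z": 1,"twist": 0},
    {"gripper": 0,"x": 0,"y": 0,"z": 1,"twist": 0},
    {"gripper": 0,"x": 0,"y": 0,"z": 1,"twist": 0},
    {"gripper": 0,"x": 0,"y": 0,"z": 1,"twist": 0}
  ]
}}

```text
clock: 17.42
tool_pos: [0.5064, 0.1464, 0.1513]
tcp_rot: [0.379, -3.119, -0.0]
contact_force: [1.1, 0.8, 0.1]
finger_gap: 0.0431
```

{"fn": "apply_moves", "kwargs": {
  "rows": [
    {"gripper": 0,"x": 0,"y": 0,"z": -20,"twist": 0},
    {"gripper": 0,"x": 0,"y": 0,"z": -60,"twist": 0},
    {"gripper": 0,"x": 0,"y": 0,"z": -110,"twist": 0},
    {"gripper": 0,"x": 40,"y": 0,"z": -150,"twist": 0},
    {"gripper": 0,"x": 100,"y": 0,"z": -150,"twist": 0},
    {"gripper": 0,"x": 100,"y": 0,"z": -150,"twist": 0},
    {"gripper": 0,"x": 100,"y": 0,"z": -150,"twist": 0}
  ]
}}

```text
clock: 18.3
tool_pos: [0.4096, 0.1227, 0.3017]
tcp_rot: [-0.38, 3.117, 0.002]
contact_force: [0.0, -0.3, 0.1]
finger_gap: 0.0431
```

```bash
python3 -c "
from h import *
s=robot.grab_frame('side');t=robot.grab_frame('top')
cv2.imwrite('pics/f.png',np.hstack([crop(s,205,130,80,100,5),crop(t,100,185,80,100,5)]))
show()"
```

```text
t 18.4 grip [-133.5281    0.4351  299.7159] yawerr 0.002 F [ 0.7926  0.3609 -0.3693] tz [-0.3792  3.1182 -0.0004]
 Frack [ 0.8557  0.1622 -0.3693] M [-0.0044  0.0291 -0.0212]
```

View pics/f.png

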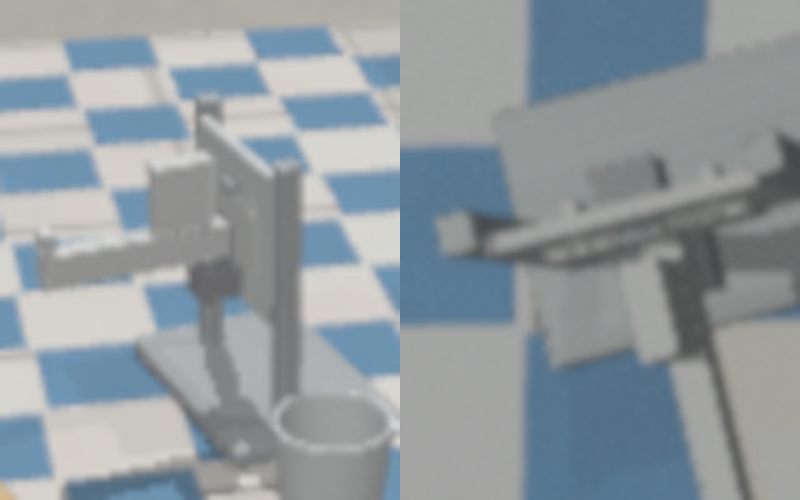

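The arm hangs upright and square in the rack, claws through the slots (seen behind the plate at (572,205) and (707,168)). The catch is out over its plate at (230,183), and the gripper is clear.

```bash
python3 -c "
from station import robot
print(robot.sign_off())"
```

```text
the job is handed in; nothing more can be done
None
```

The white hanging arm is hooked into both slots and locked under the rack's spring catch, and I handed the job in at about 18.4 s of the 51 s. The hand-in gives no verdict.

- **How it went:** I gripped the arm and felt for the spring seat, which put the slots' middle at about 137 mm, 3 mm below nominal. I slid the claws in until the plate lay on the face at about 6 N, then pressed down about 13.5 mm to the hard stop. The highest wrist force was about 24 N in all, so under the 40 N limit.
- **Lock check:** on a gentle lift before release, the arm rose about 3 mm and then stopped dead at about -9.5 N, so the catch holds. The last side and top pictures show the plate flat and upright, the claws through the slots, the catch out and the gripper clear. The contact force on the tool was about zero.
- **Small disagreement:** the rack's foot edges and post tops differed by 1 to 3 mm on where the face is. That was within the slot clearance, and contact settled it.
- **Not checked:** the tub and brush were not measured again at the end. I saw no contact with any bystander during the moves.

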